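Show the class the punch and rivets, then start the practice timer

ROBOT

A 6-joint arm with a two-finger parallel gripper is mounted at the origin on the work surface. World frame = base frame: x ahead of the robot, y to its left, z up, the work surface at z = 0. Lengths are in mm, angles in rad, forces in N, time in s.
With the tool pointing down it reaches from about 400 to 925 mm from the base axis. Payload 12.5 kg.
Tool frame: the origin (TCP) lies at the very end of the fingers, on their centre line; the grasp point (between the pads) lies 19 mm behind it; z points along the fingers, y is the direction in which the jaws open and shut (so a half turn about z gives the same grasp; the last joint's range is limited). The gripper opens to 95 mm and grips with 3 to 60 N. Pads are 20 mm wide; open, the fingers measure 119 mm over their backs; the gripper's body (75 mm by 180 mm) begins 59 mm behind the grasp point.
Start: joints at [1.018, 0.491, 1.559, -0, 1.092, -0.106], TCP at [270.039, 563.674, 186.761] pointing down, gripper open.
Joint ranges: [-3.1, 3.1], [-0.84, 2.19], [0.05, 2.79], [-1.13, 4.28], [0.06, 2.93], [-2.69, 2.69]. Speed limits (rad/s): [2.22, 2.22, 2.79, 3.14, 3.14, 3.14].

INTERFACE

Orientations are given as [roll, pitch, yaw] about the fixed x, y, z axes, in that order (R = Rz(yaw) Ry(pitch) Rx(roll)).
In Python, from cell import env gives the robot as it stands. The module is installed in compiled form; this text tells all that it offers.
- The arm moves only by the tool arm_command, never from a script. Its argument "deltas" is a list that holds one entry, the list of rows, each a list of 5 numbers: the closure, from 0 (fully open) to 1 (shut), then the shift along the world's x, y, z as a fraction of full scale, then the turn about the world's z as a fraction of full scale. In form: [[[grip, dx, dy, dz, twist], ...]]. A call has 1 to 12 rows; each row shifts and turns the pose as measured when the row begins; what a row does not reach is not made up. Full scale, the value 1, is 100 mm for a shift and pi/4 rad for a turn. A row lasts 1/12 s, in which the tool goes at most 41.7 mm and 7.16 degrees, less where a joint would pass 70% of its speed; a pose out of reach is approached as far as the arm can. A call with a number of a shift or a turn outside -1 to 1 is refused whole. A call with a gripper value outside its range is refused whole. The fingers move at their own pace and stop on an object; the grip force is fixed at half the most. Time passes only in rows, so rows that do not move let the fingers close. It gives the time, the measured TCP pose, the force and the opening at its end, in the units of the state.
- env.state(): the state, without advancing time (a new reading comes with each control period).
- env.read_camera(name): name is "side" or "top" or "wrist"; returns a dict with "frame" (480x640x3 uint8, red, green, blue), "fx", "fy", "cx", "cy" (pixels), "R" (3x3) and "t" (3): a world point X has camera coordinates R X + t; the wrist camera has in their place "tool_from_camera" (4x4, takes a point from camera to tool coordinates, whose origin is the TCP and whose axes are the flange's). Camera axes: x right, y down, z forward; pixel columns grow to the right and rows downward; lengths in mm; the calibration is good to about 2 mm. A picture is of the moment at which its call begins: read the wrist's pose just before it. There is no depth.
- env.job_done(): hands the job in, once; it reports no verdict.
The state is a dict: "t": time; "joints": joint angles; "qvel": joint speeds; "tau": joint torques, N m; "eef_pos": TCP position; "tcp_rot": TCP orientation; "ft_force": force on the tool from outside, world axes, zero at the start; "moment": the same for the moment, N m; "opening": opening from 0.0 (shut) to 1.0 (fully open).
Only numpy, scipy, OpenCV 4.12 (cv2) and the standard library are available. Lean on these libraries where they do the work, as an engineer would, in place of code of your own. Each camera call takes 0.05 s, during which the arm holds its last target.

TASK

Open the riveting exercise at the leather bench: bring the fingertips to about 3 cm above the handle of the red punch and point at it for a good two seconds, then do the same about 3 cm above the middle of the dish of brass rivets. Then press the timer's green start button right down, let it come up again and finish clear of everything. Do not touch, move or lift the punches, the dishes or the rack, do not point at any of the other punches or dishes (pass well above them), and do not press the red button.

Things in the scene. Friction and masses are not known exactly. Their poses are not given: they have to be found in the camera images.
- punch_red: loose hand punch with a red plastic handle, standing upright in one of the rack's three holes (any of the three); 105 mm long, steel shank 12 mm across below, handle 23 mm across above; origin at the foot of the shank, 15 mm above the table, z up along the punch
- punch_red_top (a point): middle of the top end of the red handle, 120 mm above the table, the highest point of that punch
- punch_blue: loose hand punch with a blue plastic handle, standing upright in one of the rack's three holes (any of the three); 105 mm long, steel shank 12 mm across below, handle 23 mm across above; origin at the foot of the shank, 15 mm above the table, z up along the punch
- punch_blue_top (a point): middle of the top end of the blue handle, 120 mm above the table, the highest point of that punch
- punch_yellow: loose hand punch with a yellow plastic handle, standing upright in one of the rack's three holes (any of the three); 105 mm long, steel shank 12 mm across below, handle 23 mm across above; origin at the foot of the shank, 15 mm above the table, z up along the punch
- punch_yellow_top (a point): middle of the top end of the yellow handle, 120 mm above the table, the highest point of that punch
- dish_brass: loose round white plastic dish, 74 mm across the rim, 28 mm high, with a low heap of golden brass rivets fixed in it up to about 18 mm; origin at the centre of its underside on the table, z up
- dish_brass_mid (a point): centre of the mouth of the dish of golden brass rivets, level with its rim, 28 mm above the table
- dish_steel: loose round white plastic dish, 74 mm across the rim, 28 mm high, with a low heap of silvery steel rivets fixed in it up to about 18 mm; origin at the centre of its underside on the table, z up
- dish_steel_mid (a point): centre of the mouth of the dish of silvery steel rivets, level with its rim, 28 mm above the table
- dish_black: loose round white plastic dish, 74 mm across the rim, 28 mm high, with a low heap of black rivets fixed in it up to about 18 mm; origin at the centre of its underside on the table, z up
- dish_black_mid (a point): centre of the mouth of the dish of black rivets, level with its rim, 28 mm above the table
- rack: fixed wooden block, 60 x 180 x 45 mm, with three holes 60 mm apart along its y axis that hold the punches; origin at the centre of its underside, x across the block, y along it; it may stand left or right of the middle
- timer: fixed grey practice timer, a flat box 110 x 150 x 35 mm with a blank grey-green display and two push buttons on its top; origin at the centre of its underside; green button at x -22, y +35 mm, red button at x -22, y -35 mm in its frame; stands on the other side from the rack
- start_top (a point): centre of the top face of the green start button, about 57 mm above the table when not pressed; cap 28 mm across, in a black housing, pressed straight down
- start (a joint): travel of the green start button in m: 0 up, 0.006 fully down (4 N); springs back by itself
- stop_top (a point): centre of the top face of the red stop button, same shape and height as the green one, 70 mm from it; must not be pressed
- stop (a joint): travel of the red stop button in m: 0 up, 0.006 fully down (4 N)
Not all that is in view belongs to the job. What is shaped like the timer but blue is not meant.

How it is judged:
By the outcome, as a careful person would: the job done as asked, in the order asked, and still so for the second after the job is handed in, with the robot touching nothing.
It also fails if it takes over 51 s, if anything falls off the work surface, if the arm or the gripper's body presses on something with over 40 N, if the wrist force passes 120 N, or if a joint passes its speed limit or range.

## Working session

There is one attempt and no reset: what is moved stays moved. The work goes in short steps, Python scripts to look and compute and a tool call to move; the robot and the scene stay as the last step left them, time stands still between calls to the robot, and variables do not carry over. Pictures are saved under pics/ and viewed, and the job is handed in when it is done.

Besides the shell and the picture viewer there is one more tool, called after "Request:" as name(argument=value, ...), one argument or row to a line, values as JSON. arm_command: Moves the arm, as the interface text tells. Its arguments: {"type":"object","properties":{"deltas":{"type":"array","items":{"type":"array","items":{"type":"array","items":{"type":"number","minimum":-1,"maximum":1}}}}},"required":["deltas"]}

```bash
mkdir -p pics; python3 - <<'E'
from cell import env
import cv2,numpy as np,pickle
s=env.state();print(s)
d={}
for n in("top","side"):
    c=env.read_camera(n);d[n]=c
    cv2.imwrite(f"pics/{n}0.png",c["frame"][:,:,::-1])
    print(n,c["fx"],c["cx"],c["cy"],c["R"],c["t"])
pickle.dump(d,open("cams0.pkl","wb"))
E
```

```text
{'t': 0.0, 'joints': array([ 1.01840397e+00,  4.91572532e-01,  1.55945566e+00,  1.16202013e-05,
        1.09169847e+00, -1.05625649e-01]), 'qvel': array([ 3.01316366e-04, -9.73109002e-05, -8.25826291e-04, -7.92128281e-04,
       -1.37783317e-03, -1.22141998e-03]), 'tau': array([-2.33867737e-03, -6.12644362e+01, -2.58169091e+01,  6.91704825e-02,
        4.83324949e-02, -1.28798897e-04]), 'eef_pos': array([269.87707365, 563.42205089, 186.15157064]), 'tcp_rot': array([-3.14046606e+00, -1.29805727e-04,  2.69482051e+00]), 'ft_force': array([ 0.33453523, -0.16089765,  0.02059106]), 'moment': array([ 0.01774301,  0.02566831, -0.01504015]), 'opening': 1.0035051850784766}
top 462.13306443704477 317.3195462018354 242.4777330571452 [[ 0.02293634 -0.99970396  0.00811908]
 [-0.98810521 -0.02390396 -0.15191012]
 [ 0.15205923 -0.00453825 -0.98836096]] [-21.3955972  539.57627037 864.96470988]
side 441.23823510232967 317.2219758485684 233.7268853831717 [[-0.81057568 -0.58561499  0.00470676]
 [-0.44775545  0.61453789 -0.64950615]
 [ 0.37746806 -0.52858137 -0.76034177]] [423.74799457 300.52744987 550.82154097]
```

View pics/top0.png

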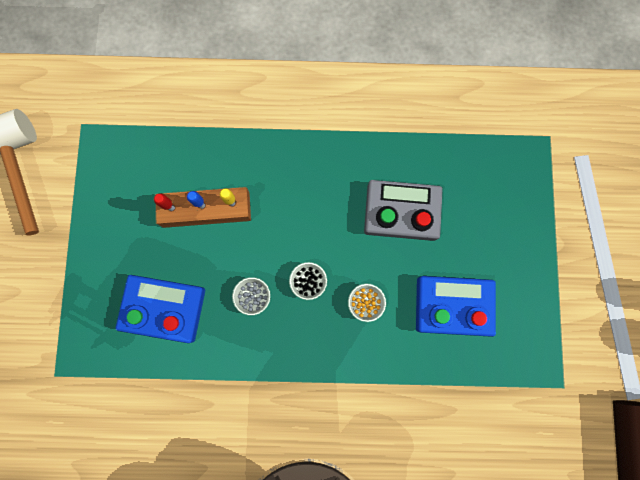

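View pics/side0.png

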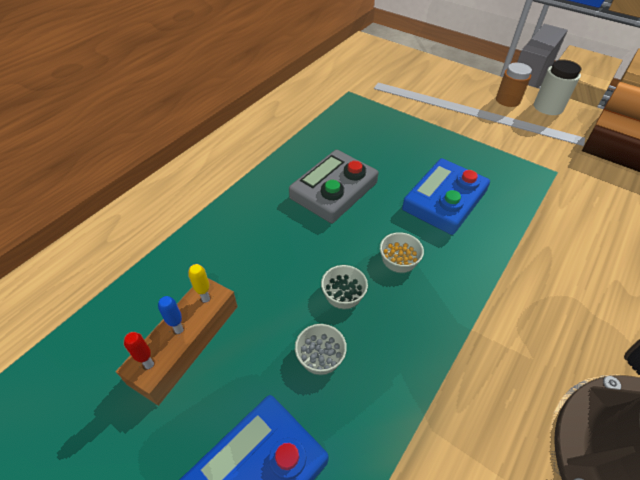

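The top view shows the rack at upper left with the red punch at about (163,202), the blue at (196,199) and the yellow at (228,196). The grey timer has its green button at (388,216) and red at (424,219). The dishes are silver at (251,296), black at (308,281) and brass at (367,302). The two blue boxes are decoys. Next I measure by colour blobs in both views.

```bash
cat > h.py <<'E'
import cv2,numpy as np
def ray(c,u,v):
    R=np.array(c["R"]);t=np.array(c["t"])
    return -R.T@t, R.T@np.array([(u-c["cx"])/c["fx"],(v-c["cy"])/c["fy"],1.])
def plane(c,u,v,z):
    o,d=ray(c,u,v);return o+d*(z-o[2])/d[2]
def tri(c1,p1,c2,p2):
    o1,d1=ray(c1,*p1);o2,d2=ray(c2,*p2)
    A=np.stack([d1,-d2],1);k=np.linalg.lstsq(A,o2-o1,rcond=None)[0]
    a,b=o1+d1*k[0],o2+d2*k[1];return (a+b)/2,np.linalg.norm(a-b)
def proj(c,X):
    p=np.array(c["R"])@X+np.array(c["t"]);return c["fx"]*p[0]/p[2]+c["cx"],c["fy"]*p[1]/p[2]+c["cy"]
def blobs(c,name,amin=40):
    h=cv2.cvtColor(c["frame"],cv2.COLOR_RGB2HSV);H,S,V=cv2.split(h)
    m={"red":((H<6)|(H>174))&(S>190)&(V>90),"blue":(H>100)&(H<120)&(S>180)&(V>60),"yellow":(H>22)&(H<32)&(S>200)&(V>120),
       "green":(H>50)&(H<75)&(S>150)&(V>60),"white":(S<40)&(V>170)}[name].astype(np.uint8)
    n,l,s,ce=cv2.connectedComponentsWithStats(m)
    return [(s[i].tolist(),ce[i].round(1).tolist()) for i in range(1,n) if s[i][4]>=amin]
E
python3 - <<'E'
import pickle;from h import *
d=pickle.load(open("cams0.pkl","rb"))
for n in d:
  for col in("red","blue","yellow","green","white"):
    for b in blobs(d[n],col):print(n,col,b)
for n in d:
  f=d[n]["frame"]
  for i,(x,y,w,h) in enumerate({"top":[(140,170,120,70),(350,170,110,80)],"side":[(110,250,140,160),(280,140,110,90)]}[n]):
    cv2.imwrite(f"pics/{n}_c{i}.png",cv2.resize(f[y:y+h,x:x+w,::-1],None,fx=4,fy=4,interpolation=2)[:600])
E
```

```text
top red ([154, 194, 18, 15, 191], [162.5, 200.8])
top red ([416, 212, 15, 14, 169], [423.2, 218.5])
top red ([472, 312, 14, 13, 157], [478.6, 318.0])
top red ([164, 317, 14, 13, 156], [170.4, 322.9])
top blue ([187, 191, 16, 16, 171], [194.7, 198.3])
top blue ([115, 275, 90, 68, 3536], [160.8, 310.5])
top blue ([416, 276, 80, 61, 3456], [454.6, 307.5])
top yellow ([220, 189, 15, 15, 103], [228.1, 197.6])
top green ([381, 209, 14, 14, 166], [387.5, 215.4])
top green ([127, 310, 15, 14, 166], [134.1, 316.5])
top green ([435, 310, 14, 13, 155], [441.6, 316.0])
top white ([67, 0, 29, 8, 161], [82.1, 3.3])
top white ([85, 0, 512, 68, 20610], [338.8, 36.0])
top white ([379, 0, 14, 14, 62], [385.4, 6.2])
top white ([615, 7, 25, 34, 482], [630.3, 24.4])
top white ([0, 110, 28, 37, 658], [9.9, 129.8])
top white ([575, 155, 41, 125, 1783], [594.5, 217.3])
top white ([384, 186, 43, 16, 476], [405.4, 193.4])
top white ([289, 263, 38, 37, 323], [303.4, 278.8])
top white ([233, 278, 37, 37, 319], [245.7, 294.3])
top white ([140, 285, 45, 18, 363], [161.8, 292.8])
top white ([349, 284, 37, 38, 261]
[... 509 characters left out ...]
, [169.0, 310.3])
side blue ([180, 395, 148, 85, 4757], [270.1, 448.5])
side yellow ([189, 264, 20, 30, 423], [198.4, 278.8])
side green ([325, 180, 15, 13, 156], [332.1, 186.0])
side green ([445, 191, 15, 13, 146], [452.4, 196.6])
side white ([585, 16, 55, 32, 431], [622.6, 32.5])
side white ([509, 63, 22, 11, 185], [519.5, 68.0])
side white ([375, 83, 104, 33, 675], [427.3, 98.8])
side white ([498, 117, 16, 8, 81], [506.6, 120.4])
side white ([541, 128, 41, 15, 271], [561.0, 134.9])
side white ([380, 233, 44, 32, 126], [400.3, 245.6])
side white ([322, 265, 46, 38, 187], [342.4, 282.8])
side white ([296, 324, 50, 47, 244], [318.4, 347.9])
side white ([605, 376, 16, 13, 91], [612.0, 382.1])
```

```bash
python3 - <<'E'
import pickle;from h import *
d=pickle.load(open("cams0.pkl","rb"));T,S=d["top"],d["side"]
def both(n,a,b,z):
    print(n,"top",plane(T,*a,z).round(1),"side",plane(S,*b,z).round(1),"tri",[np.round(q,1) for q in tri(T,a,S,b)])
both("green",(387.5,215.4),(332.1,186.0),55)
both("redbtn",(423.2,218.5),(354.7,165.5),55)
# dishes: bbox centre of rim at z=28
both("brass",(349+18.,284+18.5),(380+21.5,233+17),28)
both("black",(289+18.5,263+18),(344.5,286),28)
both("steel",(233+18,278+18),(320.5,349),28)
# punches: handle approx mid z~90
both("pred",(162.5,200.8),(136.8,346.7),90)
both("pblue",(194.7,198.3),(169,310.3),90)
both("pyel",(228.1,197.6),(198.4,278.8),90)
# shank mouth at rack top
E
python3 - <<'E'
import cv2
a=cv2.imread("pics/side_c0.png");b=cv2.imread("pics/top_c0.png")
import numpy as np
print(a.shape,b.shape)
cv2.imwrite("pics/top_c0b.png",b)
E
```

```text
green top [ 594.6 -144.3   55. ] side [ 591.9 -141.7   55. ] tri [array([ 594.9, -145.2,   50.9]), np.float64(1.3)]
redbtn top [ 590.1 -214.    55. ] side [ 589.3 -214.1   55. ] tri [array([ 589.8, -214.2,   54.7]), np.float64(0.8)]
brass top [ 425.8 -108.5   28. ] side [ 423.8 -105.9   28. ] tri [array([ 425.4, -109.1,   23.7]), np.float64(1.0)]
black top [465.    8.8  28. ] side [461.5  11.3  28. ] tri [array([464.4,   8.5,  22.4]), np.float64(2.1)]
steel top [433.1 118.3  28. ] side [429.9 120.8  28. ] tri [array([432.4, 118.7,  22. ]), np.float64(1.9)]
pred top [604.5 283.6  90. ] side [604.2 280.5  90. ] tri [array([602.8, 281.6,  93.7]), np.float64(2.0)]
pblue top [610.8 223.7  90. ] side [611.5 220.2  90. ] tri [array([609. , 221.9,  95. ]), np.float64(1.4)]
pyel top [613.7 161.2  90. ] side [616.9 160.4  90. ] tri [array([613.7, 161.1,  93.3]), np.float64(2.0)]
(600, 560, 3) (280, 480, 3)
```

View pics/side_c0.png

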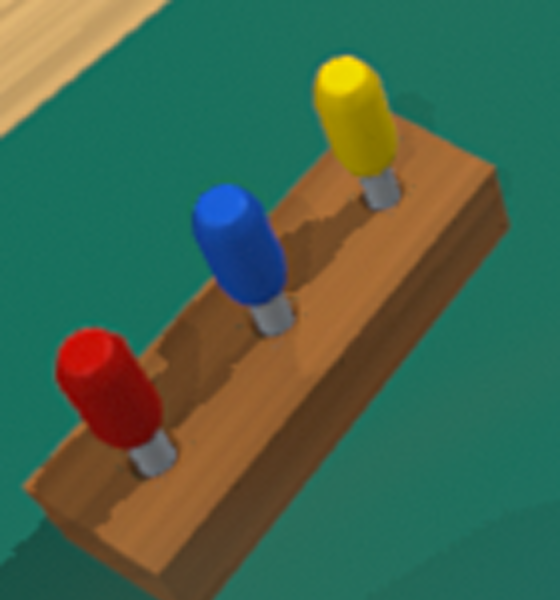

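View pics/top_c0.png

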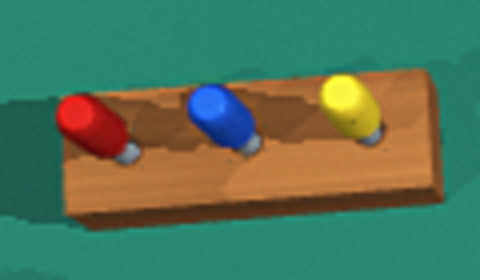

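View pics/top_c1.png

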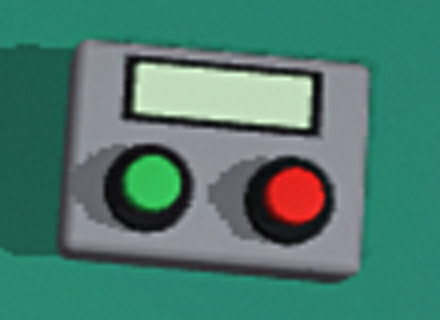

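```bash
python3 - <<'E'
import pickle;from h import *
d=pickle.load(open("cams0.pkl","rb"));T,S=d["top"],d["side"]
for a,b,z in[((159.5,199),(133,337.5),120),((140+128/4,170+153/4),(110+155/4,250+460/4),48),((140+209/4,170+104/4),(110+227/4,250+208/4),120)]:
    print(plane(T,*a,z).round(1),plane(S,*b,z).round(1),tri(T,a,S,b))
E
```

```text
[600.5 279.1 120. ] [598.4 279.6 120. ] (array([600.65692557, 279.51869119, 117.48915046]), np.float64(1.157786151832932))
[600.  278.2  48. ] [597.  282.5  48. ] (array([602.16780462, 281.23983338,  38.84998823]), np.float64(0.36345089207422665))
[607.6 220.3 120. ] [603.6 221.3 120. ] (array([607.65085729, 220.67440959, 115.77146655]), np.float64(2.3569562347645063))
```

Request:
arm_command(
  deltas=[
    [[1, 0, 0, 0.3, 0], [1, 0.2, -0.1, 0.3, 0], [1, 0.3, -0.2, 0.1, 0], [1, 0.3, -0.2, 0, 0], [1, 0.3, -0.2, 0, 0], [1, 0.3, -0.2, 0, 0], [1, 0.3, -0.2, 0, 0], [1, 0.3, -0.2, 0, 0], [1, 0.3, -0.2, 0, 0], [1, 0.3, -0.2, 0, 0], [1, 0, 0, 0, 0], [1, 0, 0, 0, 0]],
  ],
)

```text
t: 1.1
eef_pos: [538.2, 382.2, 255.0]
tcp_rot: [-3.133, -0.002, 2.699]
ft_force: [0.2, 1.1, -0.7]
opening: 0.216
```

Request:
arm_command(
  deltas=[
    [[1, 0.2, -0.3, 0, 0], [1, 0.2, -0.3, 0, 0], [1, 0.2, -0.3, 0, 0], [1, 0, -0.1, 0, 0], [1, 0, 0, 0, 0], [1, 0, 0, 0, 0], [1, 0, 0, 0, 0]],
  ],
)

```text
t: 1.68
eef_pos: [595.7, 282.8, 253.0]
tcp_rot: [-3.13, -0.006, 2.704]
ft_force: [0.5, 0.1, 0.2]
opening: -0.002
```

```bash
python3 - <<'E'
from cell import env
import cv2,pickle
d={"s":env.state()}
for n in("wrist","top"):
    c=env.read_camera(n);d[n]=c
    cv2.imwrite(f"pics/{n}1.png",c["frame"][:,:,::-1])
s=d["s"];print(s["t"],s["eef_pos"],s["tcp_rot"],s["opening"],d["wrist"]["tool_from_camera"])
pickle.dump(d,open("cams1.pkl","wb"))
E
```

```text
1.6833 [595.72855539 282.78170012 252.99142653] [-3.13033209 -0.00553959  2.70377845] -0.0017686664437502125 [[-1.06845531e-04 -9.70688606e-01 -2.40340631e-01  6.72817994e+01]
 [ 9.99999776e-01 -2.62693115e-04  6.16407249e-04 -3.64241073e-01]
 [-6.61475322e-04 -2.40340511e-01  9.70688416e-01 -1.98177953e+02]
 [ 0.00000000e+00  0.00000000e+00  0.00000000e+00  1.00000000e+00]]
```

View pics/wrist1.png

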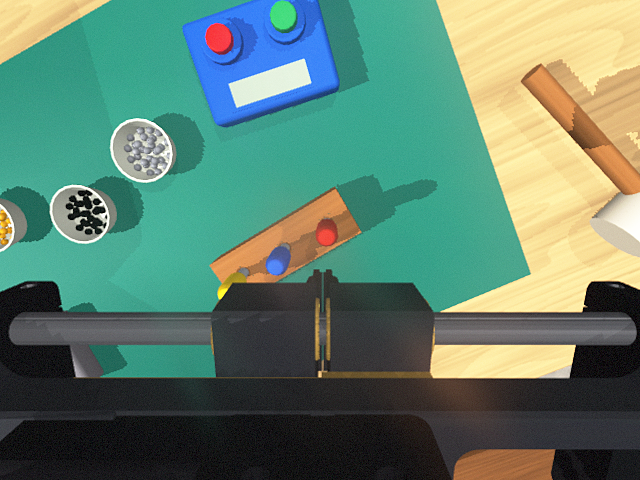

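The wrist view shows the closed fingertips at about (322,272) and the red handle's top just ahead of them at (326,230). I check its position by casting the wrist ray.

```bash
cat >> h.py <<'E'
from scipy.spatial.transform import Rotation as Ro
def wcam(c,s):
    M=np.eye(4);M[:3,:3]=Ro.from_euler("xyz",s["tcp_rot"]).as_matrix();M[:3,3]=s["eef_pos"]
    W=np.linalg.inv(M@np.array(c["tool_from_camera"]));return dict(c,R=W[:3,:3],t=W[:3,3])
E
python3 - <<'E'
import pickle;from h import *
d=pickle.load(open("cams1.pkl","rb"));w=wcam(d["wrist"],d["s"])
b=[b for b in blobs(w,"red")];print(b)
print("handle centroid, z90/120",plane(w,*b[-1][1],90),plane(w,*b[-1][1],120))
for a in[(595.7,282.8,253),(600,280,120),(600,280,70)]:print(proj(w,np.array(a)))
f=w["frame"][200:290,260:390,::-1];cv2.imwrite("pics/w1c.png",cv2.resize(f,None,fx=5,fy=5,interpolation=2))
E
```

```text
[([206, 24, 26, 30, 462], [217.1, 37.3]), ([322, 233, 12, 12, 51], [328.4, 238.2])]
handle centroid, z90/120 [611.36188181 280.58654882  90.        ] [605.15640685 283.23739122 120.        ]
(np.float64(322.6080396863176), np.float64(273.18641607802135))
(np.float64(323.16579656480803), np.float64(234.88907284116002))
(np.float64(323.51995540100876), np.float64(225.46838979661015))
```

View pics/w1c.png

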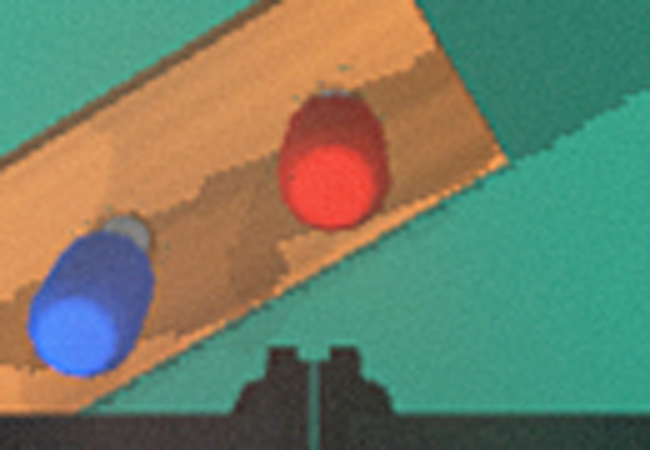

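```bash
python3 - <<'E'
import pickle;from h import *
d=pickle.load(open("cams1.pkl","rb"));w=wcam(d["wrist"],d["s"])
print(plane(w,326.6,237.4,120))
E
```

```text
[603.68789076 281.97981115 120.        ]
```

Three views agree within about 3 mm, so I take the red top at (601.5, 280.5, 120) and descend to z≈150.

Request:
arm_command(
  deltas=[
    [[1, 0.06, -0.02, 0, 0], [1, 0, 0, -0.25, 0], [1, 0, 0, -0.25, 0], [1, 0, 0, -0.2, 0], [1, 0, 0, -0.15, 0], [1, 0, 0, -0.05, 0], [1, 0, 0, 0, 0], [1, 0, 0, 0, 0], [1, 0, 0, 0, 0]],
  ],
)

```text
t: 2.53
eef_pos: [601.9, 288.1, 162.6]
tcp_rot: [-3.135, -0.001, 2.714]
ft_force: [-0.4, -0.1, -0.6]
opening: 0.009
```

Request:
arm_command(
  deltas=[
    [[1, 0, -0.08, -0.06, 0], [1, 0, 0, -0.06, 0], [1, 0, 0, 0, 0], [1, 0, 0, 0, 0]],
  ],
)

```text
t: 2.87
eef_pos: [603.0, 279.6, 152.4]
tcp_rot: [-3.138, 0.002, 2.714]
ft_force: [-0.2, -0.5, 0.3]
opening: 0.002
```

Request:
arm_command(
  deltas=[
    [[1, -0.01, 0.01, -0.02, 0], [1, 0, 0, 0, 0], [1, 0, 0, 0, 0], [1, 0, 0, 0, 0], [1, 0, 0, 0, 0], [1, 0, 0, 0, 0]],
  ],
)

```text
t: 3.37
eef_pos: [602.2, 280.8, 151.0]
tcp_rot: [-3.139, 0.003, 2.714]
ft_force: [0.3, -0.0, -0.3]
opening: 0.006
```

```bash
python3 - <<'E'
from cell import env
import cv2
for n in("wrist","side"):
    c=env.read_camera(n);cv2.imwrite(f"pics/{n}2.png",c["frame"][:,:,::-1])
    if n=="side":cv2.imwrite(f"pics/side2c.png",cv2.resize(c["frame"][200:400,60:300,::-1],None,fx=3,fy=3))
print(env.state()["eef_pos"],env.state()["t"])
E
```

```text
[602.21698393 280.73362985 150.91730737] 3.4667
```

View pics/side2c.png

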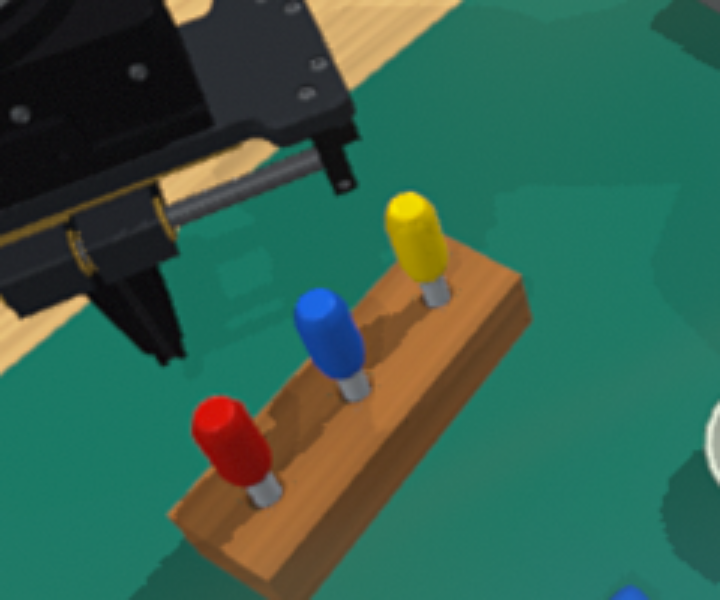

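View pics/wrist2.png

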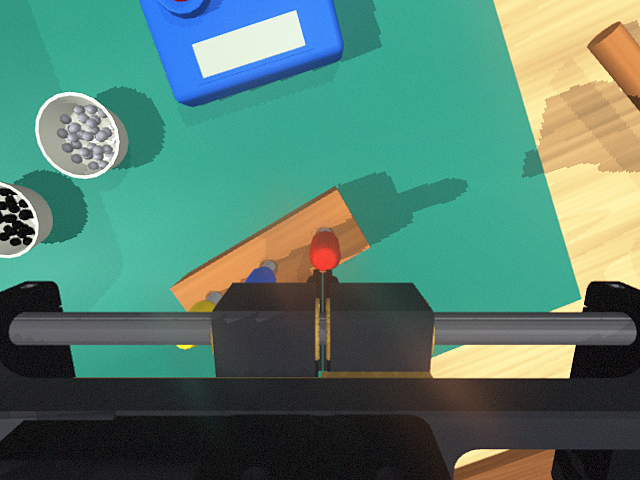

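The fingertips hover right above the red handle: in the wrist view the tips are at (322,275) with the red top just below them at (325,250). I check the projection while the clock stands still.

```bash
python3 - <<'E'
import pickle;from h import *
d=pickle.load(open("cams0.pkl","rb"))
for X in[(602.2,280.8,151),(601.5,280.5,120)]:print(proj(d["side"],np.array(X)))
E
```

```text
(np.float64(121.74322544198603), np.float64(324.0284800026795))
(np.float64(130.75279283465647), np.float64(336.70070126640564))
```

Request:
arm_command(
  deltas=[
    [[1, 0, 0, 0, 0], [1, 0, 0, 0, 0], [1, 0, 0, 0, 0], [1, 0, 0, 0, 0], [1, 0, 0, 0, 0], [1, 0, 0, 0, 0], [1, 0, 0, 0, 0], [1, 0, 0, 0, 0], [1, 0, 0, 0, 0], [1, 0, 0, 0, 0], [1, 0, 0, 0, 0], [1, 0, 0, 0, 0]],
  ],
)

```text
t: 4.47
eef_pos: [602.2, 280.8, 151.0]
tcp_rot: [-3.139, 0.003, 2.714]
ft_force: [-0.3, -0.4, 0.8]
opening: -0.001
```

Request:
arm_command(
  deltas=[
    [[1, 0, 0, 0, 0], [1, 0, 0, 0, 0], [1, 0, 0, 0, 0], [1, 0, 0, 0, 0], [1, 0, 0, 0, 0], [1, 0, 0, 0, 0], [1, 0, 0, 0, 0], [1, 0, 0, 0, 0], [1, 0, 0, 0, 0], [1, 0, 0, 0, 0], [1, 0, 0, 0, 0], [1, 0, 0, 0, 0]],
  ],
)

```text
t: 5.47
eef_pos: [602.2, 280.7, 151.0]
tcp_rot: [-3.139, 0.003, 2.714]
ft_force: [-0.1, 0.1, -0.3]
opening: 0.003
```

Request:
arm_command(
  deltas=[
    [[1, 0, 0, 0, 0], [1, 0, 0, 0, 0], [1, 0, 0, 0, 0], [1, 0, 0, 0, 0], [1, 0, 0, 0, 0], [1, 0, 0, 0, 0]],
  ],
)

```text
t: 5.97
eef_pos: [602.2, 280.8, 151.0]
tcp_rot: [-3.139, 0.003, 2.714]
ft_force: [-0.7, -0.3, 0.6]
opening: 0.005
```

Held for 2.5 s at z 151. The side view's fingertip pixel seemed a few px off the projection, so I look closer before leaving.

```bash
python3 - <<'E'
from h import *
f=cv2.imread("pics/side2.png");x,y=85,280
g=cv2.resize(f[y:y+75,x:x+80],None,fx=8,fy=8,interpolation=0)
g=np.clip(g.astype(float)*1.8,0,255).astype(np.uint8)
for p in[(121.7,324.0),(130.75,336.7)]:cv2.circle(g,(int((p[0]+.5-x)*8),int((p[1]+.5-y)*8)),5,(255,255,255),2)
cv2.imwrite("pics/s2z.png",g)
E
```

```text
(no output)
```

View pics/s2z.png

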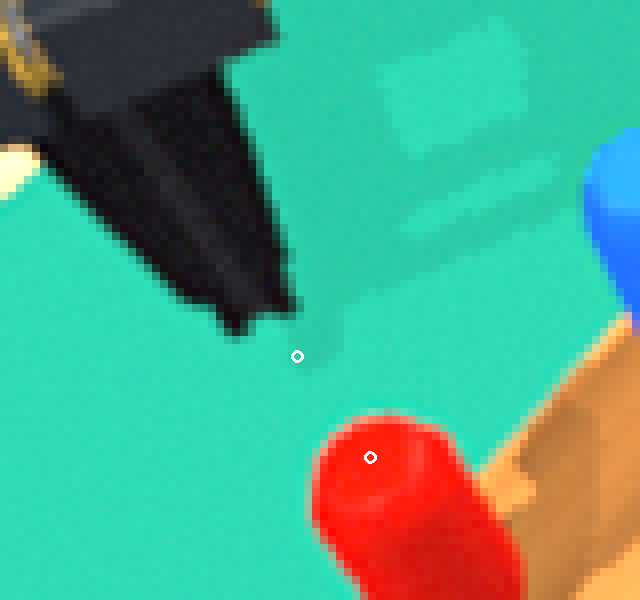

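```bash
python3 - <<'E'
import pickle;from h import *
from cell import env
d=pickle.load(open("cams0.pkl","rb"));d1=pickle.load(open("cams1.pkl","rb"))
s=env.state();R=Ro.from_euler("xyz",s["tcp_rot"]).as_matrix()
w=wcam(d1["wrist"],s)
for z in(0,-10,-19):
  for p in[(10,12),(10,-12),(-10,12),(-10,-12),(0,0)]:
    X=s["eef_pos"]+R@np.array([*p,z])
    a=proj(d["side"],X);print(z,p,"side zoom",[round((a[0]+.5-85)*8),round((a[1]+.5-280)*8)],"wrist",np.round(proj(w,X),1))
f=cv2.imread("pics/wrist2.png")[225:305,270:370];g=np.clip(cv2.resize(f,None,fx=6,fy=6,interpolation=0)*2.5,0,255).astype(np.uint8);cv2.imwrite("pics/w2z.png",g)
E
```

```text
0 (10, 12) side zoom [230, 447] wrist [342.8 257.2]
0 (10, -12) side zoom [399, 373] wrist [302.4 257.2]
0 (-10, 12) side zoom [198, 339] wrist [342.4 288.9]
0 (-10, -12) side zoom [363, 268] wrist [302.8 288.9]
0 (0, 0) side zoom [298, 356] wrist [322.6 273.2]
-10 (10, 12) side zoom [206, 414] wrist [343.9 262.1]
-10 (10, -12) side zoom [377, 339] wrist [301.4 262.1]
-10 (-10, 12) side zoom [174, 305] wrist [343.4 295.2]
-10 (-10, -12) side zoom [341, 233] wrist [301.9 295.2]
-10 (0, 0) side zoom [275, 322] wrist [322.6 278.9]
-19 (10, 12) side zoom [183, 383] wrist [344.9 267. ]
-19 (10, -12) side zoom [357, 308] wrist [300.4 267. ]
-19 (-10, 12) side zoom [151, 273] wrist [344.3 301.5]
-19 (-10, -12) side zoom [321, 201] wrist [301.  301.5]
-19 (0, 0) side zoom [253, 290] wrist [322.7 284.4]
```

View pics/w2z.png

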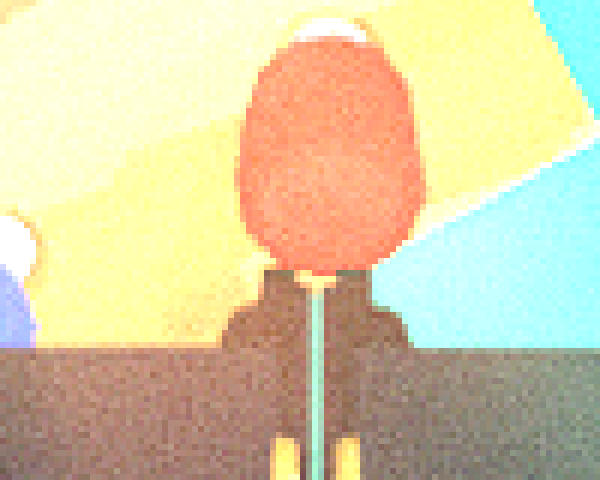

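By the picture, the visible finger ends sit about 10 mm above the stated TCP (side view about (118,319) against a projected (122,324)). To be "about 3 cm" either way, I lower to 25 mm above and hold again.

Request:
arm_command(
  deltas=[
    [[1, 0, 0, -0.04, 0], [1, 0, 0, -0.03, 0], [1, 0, 0, 0, 0], [1, 0, 0, 0, 0], [1, 0, 0, 0, 0], [1, 0, 0, 0, 0], [1, 0, 0, 0, 0], [1, 0, 0, 0, 0], [1, 0, 0, 0, 0], [1, 0, 0, 0, 0], [1, 0, 0, 0, 0], [1, 0, 0, 0, 0]],
  ],
)

```text
t: 6.97
eef_pos: [602.2, 280.7, 143.2]
tcp_rot: [-3.139, 0.003, 2.714]
ft_force: [0.6, 0.4, 0.8]
opening: 0.004
```

Request:
arm_command(
  deltas=[
    [[1, 0, 0, 0, 0], [1, 0, 0, 0, 0], [1, 0, 0, 0, 0], [1, 0, 0, 0, 0], [1, 0, 0, 0, 0], [1, 0, 0, 0, 0], [1, 0, 0, 0, 0], [1, 0, 0, 0, 0], [1, 0, 0, 0, 0], [1, 0, 0, 0, 0], [1, 0, 0, 0, 0], [1, 0, 0, 0, 0]],
  ],
)

```text
t: 7.97
eef_pos: [602.2, 280.8, 143.2]
tcp_rot: [-3.139, 0.003, 2.714]
ft_force: [-0.4, 0.4, 0.2]
opening: 0.005
```

Request:
arm_command(
  deltas=[
    [[1, 0, 0, 0, 0], [1, 0, 0, 0, 0], [1, 0, 0, 0, 0], [1, 0, 0, 0, 0], [1, 0, 0, 0, 0], [1, 0, 0, 0, 0]],
  ],
)

```text
t: 8.47
eef_pos: [602.2, 280.7, 143.2]
tcp_rot: [-3.139, 0.003, 2.713]
ft_force: [-1.0, -0.1, 0.3]
opening: 0.005
```

Request:
arm_command(
  deltas=[
    [[1, 0, 0, 0.3, 0], [1, 0, 0, 0.3, 0], [1, 0, 0, 0.3, 0], [1, 0, 0, 0.3, 0], [1, -0.1, -0.1, 0.1, 0], [1, -0.1, -0.3, 0, 0], [1, -0.1, -0.4, 0, 0], [1, -0.1, -0.4, 0, 0], [1, -0.1, -0.4, 0, 0]],
  ],
)

```text
t: 9.22
eef_pos: [549.1, 122.0, 277.5]
tcp_rot: [-3.139, 0.002, 2.722]
ft_force: [1.4, -0.2, 0.8]
opening: 0.004
```

Request:
arm_command(
  deltas=[
    [[1, 0, -0.4, 0, 0], [1, 0, -0.4, 0, 0], [1, -0.1, -0.4, 0, 0], [1, -0.2, -0.4, 0, 0], [1, -0.3, -0.3, 0, 0], [1, -0.3, -0.2, 0, 0], [1, -0.2, 0, 0, 0], [1, 0, 0, 0, 0], [1, 0, 0, 0, 0], [1, 0, 0, 0, 0]],
  ],
)

```text
t: 10.05
eef_pos: [434.8, -96.1, 279.0]
tcp_rot: [-3.138, 0.007, 2.715]
ft_force: [-0.1, 0.7, -1.0]
opening: 0.003
```

```bash
python3 - <<'E'
from cell import env
from h import *
import pickle
s=env.state();c=env.read_camera("wrist");pickle.dump((s,c),open("w3.pkl","wb"))
cv2.imwrite("pics/wrist3.png",c["frame"][:,:,::-1]);w=wcam(c,s)
print(s["eef_pos"],proj(w,np.array([425,-107.5,28])))
for b in blobs(w,"green"):print("green",b,plane(w,*b[1],57))
E
```

```text
[434.75897685 -96.10346991 279.02038314] (np.float64(311.7990767692817), np.float64(206.5087213181551))
green ([192, 230, 23, 21, 369], [202.7, 240.0]) [ 403.51233666 -246.10798965   57.        ]
```

View pics/wrist3.png

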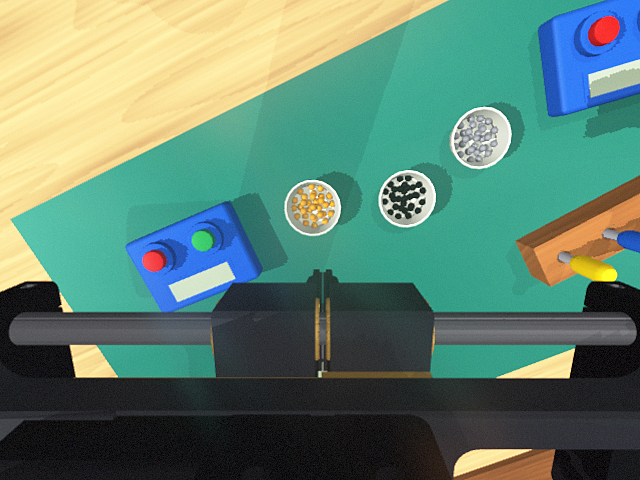

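The wrist view puts the brass dish's rim centre at (313,208) against a predicted (312,206.5), so they agree. Next I align and descend.

Request:
arm_command(
  deltas=[
    [[1, -0.1, -0.12, 0, 0], [1, 0, 0, -0.3, 0], [1, 0, 0, -0.3, 0], [1, 0, 0, -0.3, 0], [1, 0, 0, -0.3, 0], [1, 0, 0, -0.25, 0], [1, 0, 0, -0.2, 0], [1, 0, 0, -0.15, 0], [1, 0, 0, 0, 0], [1, 0, 0, 0, 0], [1, 0, 0, 0, 0]],
  ],
)

```text
t: 11.02
eef_pos: [434.7, -103.8, 91.3]
tcp_rot: [-3.139, 0.012, 2.73]
ft_force: [0.6, -0.7, -0.1]
opening: 0.003
```

Request:
arm_command(
  deltas=[
    [[1, -0.1, -0.04, 0, 0], [1, 0, 0, -0.1, 0], [1, 0, 0, -0.1, 0], [1, 0, 0, -0.1, 0], [1, 0, 0, -0.05, 0], [1, 0, 0, 0, 0], [1, 0, 0, 0, 0], [1, 0, 0, 0, 0]],
  ],
)

```text
t: 11.68
eef_pos: [425.6, -109.9, 62.1]
tcp_rot: [-3.139, 0.025, 2.732]
ft_force: [0.2, -0.5, -0.7]
opening: 0.006
```

Request:
arm_command(
  deltas=[
    [[1, 0, 0.02, -0.04, 0], [1, 0, 0, -0.04, 0], [1, 0, 0, 0, 0], [1, 0, 0, 0, 0], [1, 0, 0, 0, 0], [1, 0, 0, 0, 0]],
  ],
)

```text
t: 12.18
eef_pos: [426.2, -107.9, 54.7]
tcp_rot: [-3.139, 0.027, 2.732]
ft_force: [0.0, 0.4, -0.2]
opening: 0.004
```

```bash
python3 - <<'E'
from cell import env
from h import *
s=env.state();c=env.read_camera("side")
a=proj(c,s["eef_pos"]);b=proj(c,np.array([425,-107.5,28]));print(s["eef_pos"],a,b)
x,y=340,180
g=cv2.resize(c["frame"][y:y+100,x:x+120,::-1],None,fx=5,fy=5,interpolation=0)
for p in(a,b):cv2.circle(g,(int((p[0]+.5-x)*5),int((p[1]+.5-y)*5)),4,(255,0,255),2)
cv2.imwrite("pics/s4.png",g)
E
```

```text
[ 426.18816249 -107.88378346   54.72163499] (np.float64(403.2265884245375), np.float64(238.49581223404311)) (np.float64(401.3236213431643), np.float64(249.0787273870165))
```

View pics/s4.png

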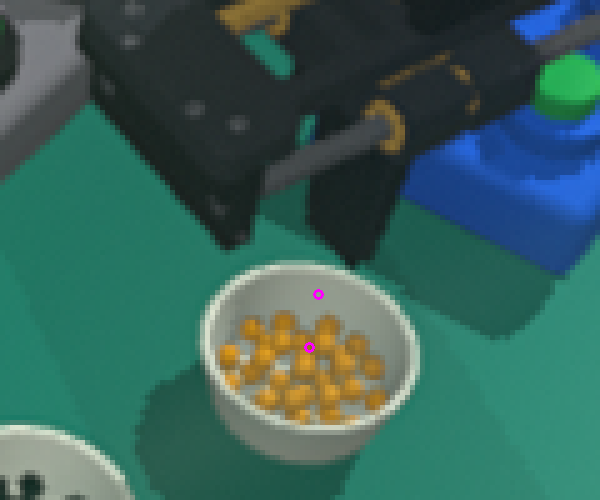

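```bash
python3 - <<'E'
from cell import env
from h import *
import pickle
s=env.state();T=env.read_camera("top");S=env.read_camera("side");W=env.read_camera("wrist")
pickle.dump((s,T,S,W),open("c5.pkl","wb"))
out=[]
for c,(x,y,w,h) in((T,(320,250,90,90)),(S,(370,200,90,90)),(wcam(W,s),(280,220,90,90))):
    a=proj(c,s["eef_pos"]);b=proj(c,np.array([425,-107.5,28]))
    g=cv2.resize(c["frame"][y:y+h,x:x+w,::-1],None,fx=6,fy=6,interpolation=0)
    g=np.clip(g*2.5,0,255).astype(np.uint8)
    for p in(a,b):cv2.circle(g,(int((p[0]+.5-x)*6),int((p[1]+.5-y)*6)),4,(255,0,255),2)
    out.append(cv2.resize(g,(400,400),interpolation=cv2.INTER_AREA)); print(a,b)
cv2.imwrite("pics/c5a.png",np.hstack(out[:2]));cv2.imwrite("pics/c5b.png",out[2])
E
```

```text
(np.float64(368.33395647337807), np.float64(301.92642286000034)) (np.float64(366.50694783649215), np.float64(302.8803637436382))
(np.float64(403.23317857605366), np.float64(238.47143221448957)) (np.float64(401.3236213431643), np.float64(249.0787273870165))
(np.float64(322.5956319134818), np.float64(273.22930045711524)) (np.float64(322.4950923970335), np.float64(257.6183686504874))
```

View pics/c5a.png

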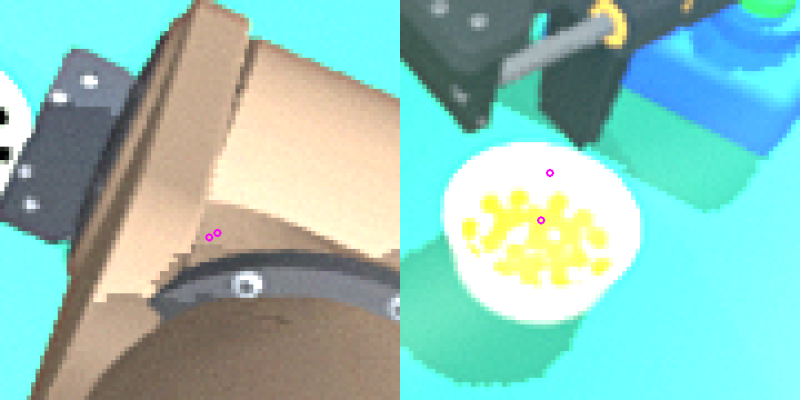

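View pics/c5b.png

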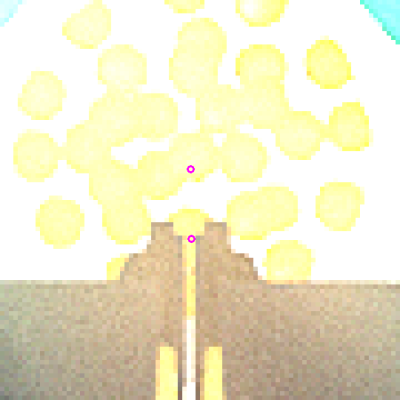

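```bash
python3 - <<'E'
from h import *
import pickle
from scipy.optimize import least_squares
s,T,S,W=pickle.load(open("c5.pkl","rb"))
s1=dict(eef_pos=np.array([602.2,280.75,150.95]),tcp_rot=np.array([-3.139,.003,2.714]))
obs=[(s1,"S",(118.2,319.5)),(s,"S",(411,233)),(s,"W",(322.6,270.4))]
def pr(o,st,k):
    X=st["eef_pos"]+Ro.from_euler("xyz",st["tcp_rot"]).as_matrix()@o
    return np.array(proj(S if k=="S" else wcam(W,st),X))
for use in(obs,obs[:2],obs[1:]):
    r=least_squares(lambda o:np.concatenate([pr(o,a,k)-p for a,k,p in use]),np.zeros(3))
    print(r.x.round(1),r.fun.round(1))
E
```

```text
[ 10.2  -0.5 -25. ] [-1.2  0.4 -0.9 -0.1 -0.9 -0.2]
[ 10.7  -1.8 -25.2] [ 0.   0.2 -0.1 -0.3]
[ 10.9  -0.1 -27.3] [-0.6 -0.6 -0.1 -0.3]
```

```bash
python3 - <<'E'
from h import *
import pickle
s,T,S,W=pickle.load(open("c5.pkl","rb"))
M=Ro.from_euler("xyz",s["tcp_rot"]).as_matrix()
x,y,w,h,k=370,170,90,75,8
g=cv2.resize(S["frame"][y:y+h,x:x+w,::-1],None,fx=k,fy=k,interpolation=0)
g=np.clip(255*(g/255.)**.5,0,255).astype(np.uint8)
for z,col in((0,(255,0,255)),(-10,(0,0,255)),(-25,(255,255,255)),(-60,(0,255,255))):
    P=[proj(S,s["eef_pos"]+M@np.array([*q,z])) for q in[(10,5),(10,-5),(-10,-5),(-10,5)]]
    P=np.array([[(p[0]+.5-x)*k,(p[1]+.5-y)*k] for p in P]).astype(int)
    cv2.polylines(g,[P],True,col,1);cv2.circle(g,P[0].tolist(),4,col,-1)
cv2.imwrite("pics/s6.png",g)
# wrist pose check with w3
s3,c3=pickle.load(open("w3.pkl","rb"));w=wcam(c3,s3)
for n,X in(("black",(464,9.5,28)),("steel",(432,119,28)),("brass",(425,-107.5,28))):print(n,proj(w,np.array(X)))
for b in blobs(w,"white",100):print(b)
E
```

```text
black (np.float64(407.02267475317547), np.float64(196.5970148561128))
steel (np.float64(480.80547511348766), np.float64(136.14092024101814))
brass (np.float64(311.7990767692817), np.float64(206.5087213181551))
([589, 60, 51, 35, 784], [612.6, 76.3])
([450, 107, 62, 62, 1781], [483.9, 138.2])
([466, 115, 19, 23, 108], [474.2, 125.9])
([379, 170, 57, 57, 1293], [410.5, 199.1])
([284, 180, 57, 56, 742], [319.3, 205.9])
([169, 262, 65, 39, 1081], [201.2, 281.3])
```

View pics/s6.png

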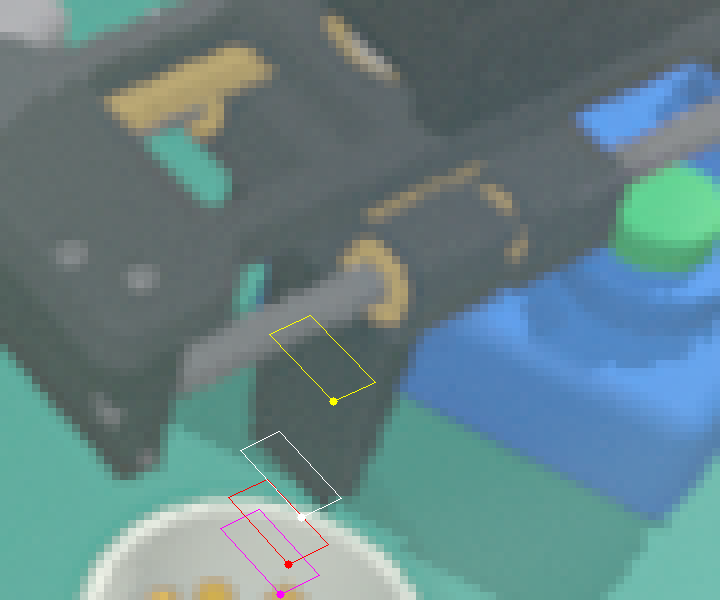

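The wrist camera agrees with the reported TCP pose (dishes within 2 px). The drawn fingers look shorter than the stated TCP, and the button contact will show which is right. I hold at the documented TCP, 27 mm above the dish's middle.

Request:
arm_command(
  deltas=[
    [[1, 0, 0, 0, 0], [1, 0, 0, 0, 0], [1, 0, 0, 0, 0], [1, 0, 0, 0, 0], [1, 0, 0, 0, 0], [1, 0, 0, 0, 0], [1, 0, 0, 0, 0], [1, 0, 0, 0, 0], [1, 0, 0, 0, 0], [1, 0, 0, 0, 0], [1, 0, 0, 0, 0], [1, 0, 0, 0, 0]],
  ],
)

```text
t: 13.38
eef_pos: [426.3, -108.0, 54.9]
tcp_rot: [-3.139, 0.027, 2.732]
ft_force: [-1.1, 0.3, -0.2]
opening: 0.001
```

Request:
arm_command(
  deltas=[
    [[1, 0, 0, 0, 0], [1, 0, 0, 0, 0], [1, 0, 0, 0, 0], [1, 0, 0, 0, 0], [1, 0, 0, 0, 0], [1, 0, 0, 0, 0], [1, 0, 0, 0, 0], [1, 0, 0, 0, 0], [1, 0, 0, 0, 0], [1, 0, 0, 0, 0], [1, 0, 0, 0, 0], [1, 0, 0, 0, 0]],
  ],
)

```text
t: 14.38
eef_pos: [426.3, -108.0, 54.8]
tcp_rot: [-3.139, 0.027, 2.732]
ft_force: [-0.4, -1.6, 1.5]
opening: 0.005
```

Request:
arm_command(
  deltas=[
    [[1, 0, 0, 0, 0], [1, 0, 0, 0, 0], [1, 0, 0, 0, 0], [1, 0, 0, 0, 0], [1, 0, 0, 0, 0], [1, 0, 0, 0, 0]],
  ],
)

```text
t: 14.88
eef_pos: [426.3, -108.0, 54.8]
tcp_rot: [-3.139, 0.027, 2.732]
ft_force: [-0.7, -0.0, 0.2]
opening: 0.003
```

Request:
arm_command(
  deltas=[
    [[1, 0, 0, 0.3, 0], [1, 0, 0, 0.3, 0], [1, 0, 0, 0.3, 0], [1, 0.1, 0, 0.1, 0], [1, 0.3, -0.1, 0, 0], [1, 0.4, -0.1, 0, 0], [1, 0.4, -0.1, 0, 0], [1, 0.3, 0, 0, 0], [1, 0.1, 0, 0, 0], [1, 0, 0, 0, 0], [1, 0, 0, 0, 0]],
  ],
)

```text
t: 15.8
eef_pos: [590.5, -138.1, 160.1]
tcp_rot: [-3.139, 0.025, 2.731]
ft_force: [0.2, 0.0, -1.0]
opening: 0.001
```

Request:
arm_command(
  deltas=[
    [[1, 0.03, -0.05, 0, 0], [1, 0, 0, -0.2, 0], [1, 0, 0, -0.2, 0], [1, 0, 0, -0.2, 0], [1, 0, 0, -0.1, 0], [1, 0, 0, 0, 0], [1, 0, 0, 0, 0]],
  ],
)

```text
t: 16.38
eef_pos: [588.7, -144.6, 90.1]
tcp_rot: [-3.139, 0.026, 2.731]
ft_force: [-0.6, -0.4, 0.4]
opening: 0.005
```

```bash
python3 - <<'E'
from cell import env
from h import *
s=env.state();c=wcam(env.read_camera("wrist"),s);S=env.read_camera("side")
print(s["eef_pos"])
for b in blobs(c,"green"):print(b,plane(c,*b[1],57))
print(proj(c,np.array([594,-144,57])))
cv2.imwrite("pics/w7.png",c["frame"][:,:,::-1])
x,y=260,110;g=cv2.resize(S["frame"][y:y+120,x:x+150,::-1],None,fx=5,fy=5)
for X in(s["eef_pos"],np.array([594,-144,57])):
    p=proj(S,X);cv2.circle(g,(int((p[0]+.5-x)*5),int((p[1]+.5-y)*5)),4,(255,0,255),2)
cv2.imwrite("pics/s7.png",g)
E
```

```text
[ 588.74737629 -144.5635521    90.12491773]
([18, 27, 55, 52, 2166], [44.8, 52.2]) [ 405.76840631 -245.31079786   57.        ]
([308, 247, 38, 32, 779], [327.4, 261.3]) [ 593.19534911 -142.89288589   57.        ]
(np.float64(326.3964798753103), np.float64(262.91286816181184))
```

View pics/w7.png

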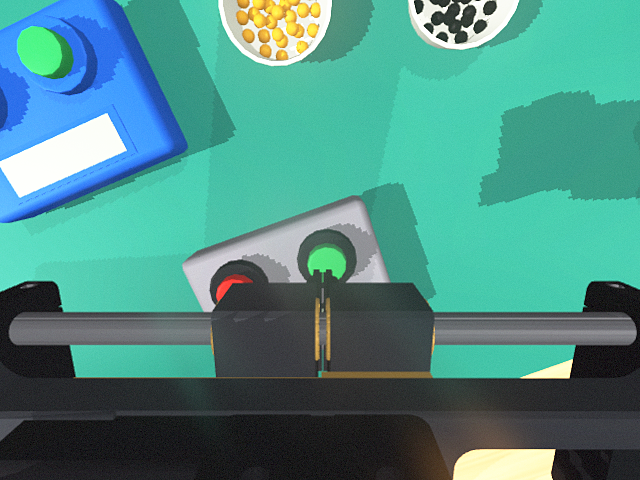

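View pics/s7.png

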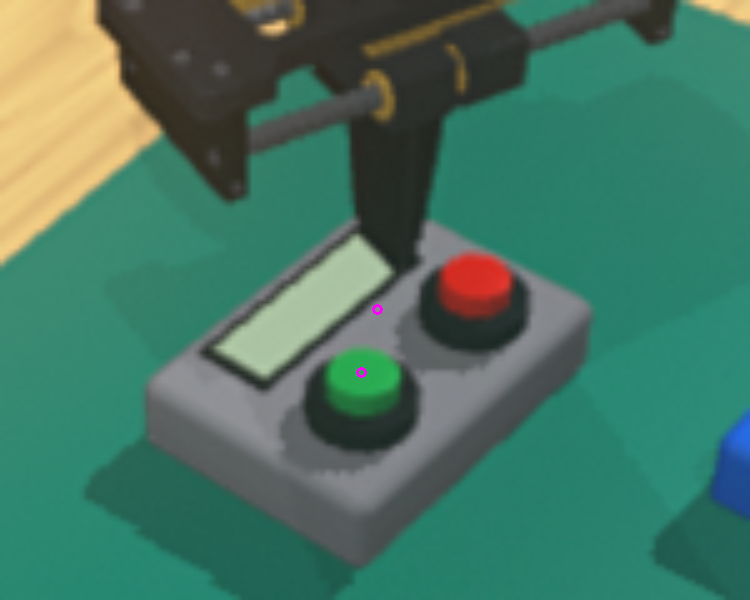

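The wrist view shows the green cap at (327,261), right ahead of the tips, and rays put it at (593–594, −143 to −144). The red cap is well to the left. I go down gently.

Request:
arm_command(
  deltas=[
    [[1, 0.05, 0.01, 0, 0], [1, 0, 0, -0.1, 0], [1, 0, 0, -0.1, 0], [1, 0, 0, -0.04, 0], [1, 0, 0, 0, 0], [1, 0, 0, 0, 0]],
  ],
)

```text
t: 16.98
eef_pos: [596.0, -143.8, 67.1]
tcp_rot: [-3.139, 0.032, 2.731]
ft_force: [0.5, 0.3, 0.1]
opening: 0.005
```

Request:
arm_command(
  deltas=[
    [[1, -0.02, 0, -0.03, 0], [1, 0, 0, -0.03, 0], [1, 0, 0, -0.02, 0], [1, 0, 0, 0, 0], [1, 0, 0, 0, 0]],
  ],
)

```text
t: 17.4
eef_pos: [593.7, -143.8, 58.2]
tcp_rot: [-3.139, 0.031, 2.731]
ft_force: [-0.2, -0.3, 0.2]
opening: 0.004
```

Request:
arm_command(
  deltas=[
    [[1, 0, 0, -0.02, 0], [1, 0, 0, -0.02, 0], [1, 0, 0, 0, 0]],
  ],
)

```text
t: 17.65
eef_pos: [593.9, -143.8, 54.2]
tcp_rot: [-3.139, 0.032, 2.731]
ft_force: [1.4, -0.6, -0.9]
opening: 0.003
```

Request:
arm_command(
  deltas=[
    [[1, 0, 0, -0.02, 0], [1, 0, 0, -0.01, 0], [1, 0, 0, 0, 0], [1, 0, 0, 0, 0]],
  ],
)

```text
t: 17.98
eef_pos: [593.9, -143.9, 50.8]
tcp_rot: [-3.139, 0.032, 2.731]
ft_force: [0.3, -0.8, -0.8]
opening: 0.004
```

```bash
python3 - <<'E'
from cell import env
from h import *
s=env.state();S=env.read_camera("side");W=env.read_camera("wrist")
print(s["eef_pos"],s["ft_force"])
x,y=260,110;g=cv2.resize(S["frame"][y:y+120,x:x+150,::-1],None,fx=5,fy=5)
cv2.imwrite("pics/s8.png",g)
cv2.imwrite("pics/w8.png",W["frame"][:,:,::-1])
E
```

```text
[ 593.9394405  -143.87056429   50.83071011] [ 0.34216689 -0.83067223 -0.76344462]
```

View pics/s8.png

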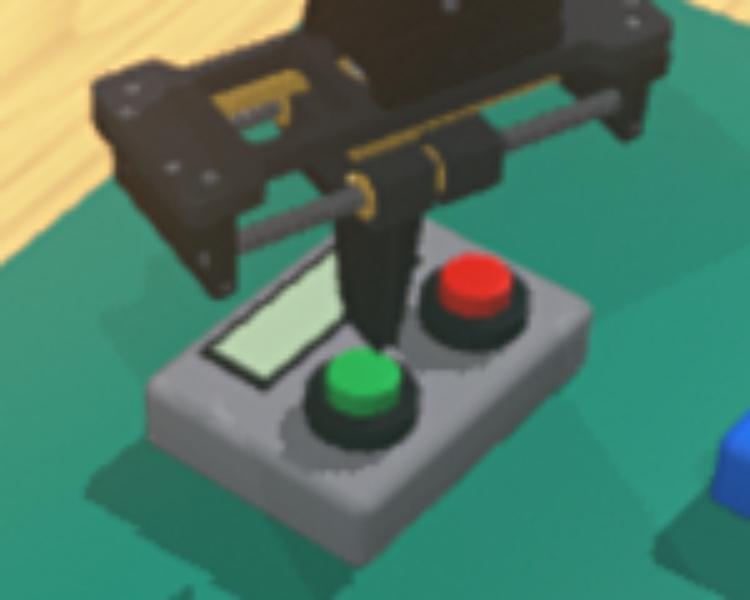

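There is no contact and the cap is still up at TCP z 50.8, so the real finger ends are indeed short of the stated TCP. That also means my pointing was too high. Before pressing anything I measure the real tip.

```bash
python3 - <<'E'
from cell import env
from h import *
import pickle
s=env.state();S=env.read_camera("side");W=env.read_camera("wrist")
pickle.dump((s,S,W),open("c9.pkl","wb"))
M=Ro.from_euler("xyz",s["tcp_rot"]).as_matrix()
def draw(c,x,y,w,h,k,fn,gain=.5):
    g=cv2.resize(c["frame"][y:y+h,x:x+w,::-1],None,fx=k,fy=k,interpolation=0)
    g=np.clip(255*(g/255.)**gain,0,255).astype(np.uint8)
    for z,col in((0,(255,0,255)),(-15,(0,0,255)),(-20,(255,255,0)),(-25,(255,255,255))):
        P=[proj(c,s["eef_pos"]+M@np.array([*q,z])) for q in[(10,5),(10,-5),(-10,-5),(-10,5)]]
        P=np.array([[(p[0]+.5-x)*k,(p[1]+.5-y)*k] for p in P]).astype(int)
        cv2.polylines(g,[P],True,col,1);cv2.circle(g,P[0].tolist(),4,col,-1)
    cv2.imwrite(fn,g)
draw(S,310,140,60,60,10,"pics/s9.png")
draw(wcam(W,s),280,230,80,60,10,"pics/w9.png")
E
```

```text
(no output)
```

View pics/s9.png

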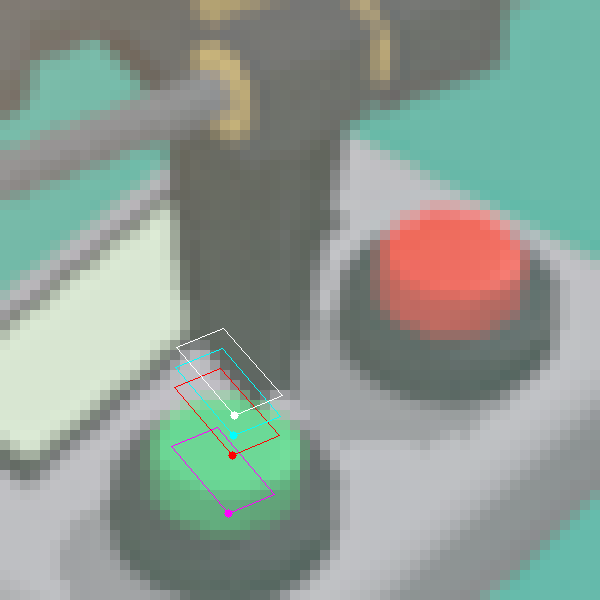

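View pics/w9.png

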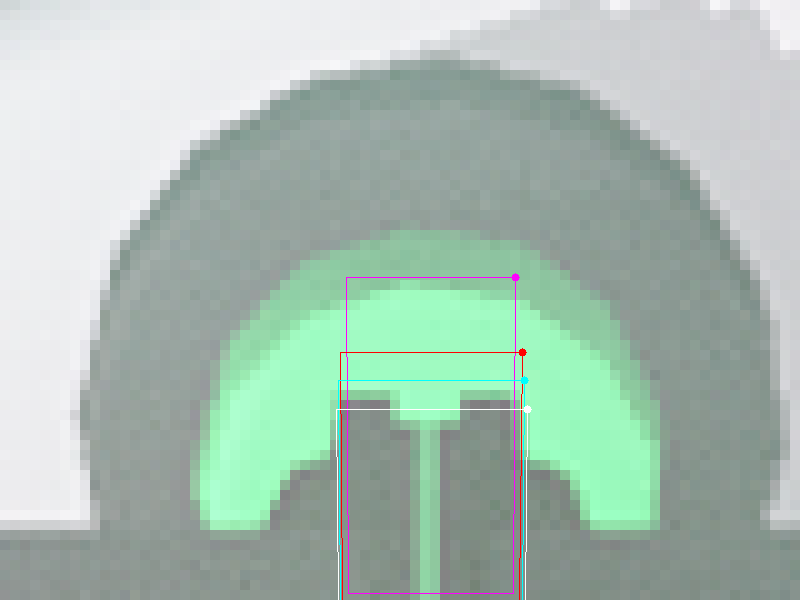

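By side and wrist views the true finger ends sit about 25 mm behind the reported TCP, on the same axis; the stated length is off. Nothing is pressed yet, so I redo both pointings with the real tips about 3 cm above, then press. First I lift high and go back, passing well above everything.

Request:
arm_command(
  deltas=[
    [[1, 0, 0, 0.4, 0], [1, 0, 0, 0.4, 0], [1, 0, 0, 0.4, 0], [1, 0, 0, 0.4, 0], [1, -0.1, 0.1, 0.4, 0], [1, -0.2, 0.2, 0.1, 0], [1, -0.2, 0.3, 0, 0], [1, -0.1, 0.4, 0, 0], [1, 0, 0.4, 0, 0], [1, 0, 0.4, 0, 0], [1, 0, 0.4, 0, 0], [1, 0, 0.4, 0, 0]],
  ],
)

```text
t: 19.18
eef_pos: [527.7, 119.0, 270.0]
tcp_rot: [-3.141, 0.036, 2.72]
ft_force: [0.7, -0.4, 1.0]
opening: 0.005
```

Request:
arm_command(
  deltas=[
    [[1, 0, 0.4, 0, 0], [1, 0.1, 0.4, 0, 0], [1, 0.2, 0.4, 0, 0], [1, 0.3, 0.2, 0, 0], [1, 0.1, 0, -0.05, 0], [1, 0, 0, -0.2, 0], [1, 0, 0, -0.25, 0], [1, 0, 0, -0.2, 0], [1, 0, 0, 0, 0], [1, 0, 0, 0, 0]],
  ],
)

```text
t: 20.02
eef_pos: [594.6, 269.8, 198.9]
tcp_rot: [3.139, 0.038, 2.729]
ft_force: [0.1, 0.2, 0.6]
opening: 0.006
```

Request:
arm_command(
  deltas=[
    [[1, 0.07, 0.1, 0, 0], [1, 0, 0, -0.15, 0], [1, 0, 0, -0.15, 0], [1, 0, 0, -0.15, 0], [1, 0, 0, -0.1, 0], [1, 0, 0, 0, 0], [1, 0, 0, 0, 0]],
  ],
)

```text
t: 20.6
eef_pos: [605.0, 279.3, 152.1]
tcp_rot: [3.131, 0.046, 2.727]
ft_force: [0.3, 0.3, 0.8]
opening: 0.006
```

Request:
arm_command(
  deltas=[
    [[1, -0.03, 0.01, -0.07, 0], [1, 0, 0, -0.07, 0], [1, 0, 0, -0.06, 0], [1, 0, 0, 0, 0], [1, 0, 0, 0, 0], [1, 0, 0, 0, 0]],
  ],
)

```text
t: 21.1
eef_pos: [602.7, 280.6, 133.6]
tcp_rot: [3.128, 0.049, 2.727]
ft_force: [0.2, -0.0, 0.6]
opening: 0.005
```

```bash
python3 - <<'E'
from cell import env
from h import *
s=env.state();S=env.read_camera("side");W=env.read_camera("wrist")
M=Ro.from_euler("xyz",s["tcp_rot"]).as_matrix();print(s["eef_pos"],"tip",s["eef_pos"]+M@[0,0,-25])
o=[]
for c,x,y in((S,85,280),(wcam(W,s),280,225)):
    g=cv2.resize(c["frame"][y:y+75,x:x+80,::-1],None,fx=5,fy=5,interpolation=0)
    for X in(s["eef_pos"]+M@[0,0,-25],np.array([601.5,280.5,120])):
        p=proj(c,X);cv2.circle(g,(int((p[0]+.5-x)*5),int((p[1]+.5-y)*5)),4,(255,255,255),2)
    o.append(np.clip(g*1.8,0,255).astype(np.uint8))
cv2.imwrite("pics/c10.png",np.hstack(o))
E
```

```text
[602.71963021 280.60149495 133.58568107] tip [601.45617218 280.79392835 158.55299256]
```

View pics/c10.png

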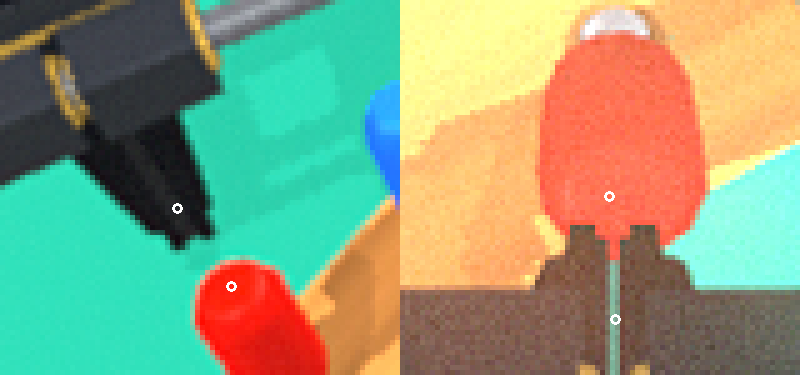

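The side view shows the two tip prongs at crop (177,248) and (210,237), just above the red top at (232,287), matching the 25 mm-shorter model. I lower 5 mm so the real tips are about 33 mm above, and hold 2.5 s.

Request:
arm_command(
  deltas=[
    [[1, 0, 0, -0.05, 0], [1, 0, 0, 0, 0], [1, 0, 0, 0, 0], [1, 0, 0, 0, 0], [1, 0, 0, 0, 0], [1, 0, 0, 0, 0], [1, 0, 0, 0, 0], [1, 0, 0, 0, 0], [1, 0, 0, 0, 0], [1, 0, 0, 0, 0], [1, 0, 0, 0, 0], [1, 0, 0, 0, 0]],
  ],
)

```text
t: 22.2
eef_pos: [603.2, 280.7, 129.0]
tcp_rot: [3.127, 0.05, 2.727]
ft_force: [-0.0, -0.5, -0.6]
opening: 0.003
```

Request:
arm_command(
  deltas=[
    [[1, 0, 0, 0, 0], [1, 0, 0, 0, 0], [1, 0, 0, 0, 0], [1, 0, 0, 0, 0], [1, 0, 0, 0, 0], [1, 0, 0, 0, 0], [1, 0, 0, 0, 0], [1, 0, 0, 0, 0], [1, 0, 0, 0, 0], [1, 0, 0, 0, 0], [1, 0, 0, 0, 0], [1, 0, 0, 0, 0]],
  ],
)

```text
t: 23.2
eef_pos: [603.2, 280.7, 129.0]
tcp_rot: [3.127, 0.05, 2.727]
ft_force: [0.2, -0.9, 0.2]
opening: 0.003
```

Request:
arm_command(
  deltas=[
    [[1, 0, 0, 0, 0], [1, 0, 0, 0, 0], [1, 0, 0, 0, 0], [1, 0, 0, 0, 0], [1, 0, 0, 0, 0], [1, 0, 0, 0, 0]],
  ],
)

```text
t: 23.7
eef_pos: [603.2, 280.7, 129.0]
tcp_rot: [3.127, 0.05, 2.727]
ft_force: [0.6, 0.4, -0.2]
opening: 0.004
```

Request:
arm_command(
  deltas=[
    [[1, 0, 0, 0.4, 0], [1, 0, 0, 0.4, 0], [1, 0, 0, 0.4, 0], [1, -0.1, 0, 0.3, 0], [1, -0.1, -0.1, 0, 0], [1, -0.2, -0.3, 0, 0], [1, -0.1, -0.4, 0, 0], [1, -0.1, -0.4, 0, 0], [1, 0, -0.4, 0, 0], [1, 0, -0.4, 0, 0], [1, 0, -0.4, 0, 0], [1, 0, -0.4, 0, 0]],
  ],
)

```text
t: 24.7
eef_pos: [535.9, -3.1, 285.9]
tcp_rot: [3.126, 0.052, 2.738]
ft_force: [-0.1, 0.1, 0.2]
opening: 0.003
```

Request:
arm_command(
  deltas=[
    [[1, -0.1, -0.35, 0, 0], [1, -0.3, -0.3, 0, 0], [1, -0.3, -0.2, 0, 0], [1, -0.25, -0.1, 0, 0], [1, -0.1, 0, 0, 0], [1, 0, 0, -0.3, 0], [1, 0, 0, -0.4, 0], [1, 0, 0, -0.4, 0], [1, 0, 0, -0.3, 0], [1, 0, 0, -0.2, 0], [1, 0, 0, 0, 0], [1, 0, 0, 0, 0]],
  ],
)

```text
t: 25.7
eef_pos: [428.1, -107.2, 123.8]
tcp_rot: [3.127, 0.065, 2.728]
ft_force: [0.3, 0.2, 0.3]
opening: 0.009
```

Request:
arm_command(
  deltas=[
    [[1, -0.03, 0, -0.15, 0], [1, 0, 0, -0.25, 0], [1, 0, 0, -0.2, 0], [1, 0, 0, -0.15, 0], [1, 0, 0, -0.1, 0], [1, 0, 0, -0.05, 0], [1, 0, 0, 0, 0], [1, 0, 0, 0, 0]],
  ],
)

```text
t: 26.37
eef_pos: [434.2, -108.9, 41.1]
tcp_rot: [3.126, 0.085, 2.73]
ft_force: [-0.9, -0.4, 0.0]
opening: 0.005
```

Request:
arm_command(
  deltas=[
    [[1, -0.05, 0.01, -0.02, 0], [1, -0.02, 0, -0.02, 0], [1, 0, 0, 0, 0], [1, 0, 0, 0, 0], [1, 0, 0, 0, 0]],
  ],
)

```text
t: 26.78
eef_pos: [428.2, -108.4, 40.1]
tcp_rot: [3.126, 0.09, 2.73]
ft_force: [-0.5, -1.0, -0.3]
opening: 0.004
```

```bash
python3 - <<'E'
from cell import env
from h import *
s=env.state();S=env.read_camera("side");W=env.read_camera("wrist")
M=Ro.from_euler("xyz",s["tcp_rot"]).as_matrix();print(s["eef_pos"],"tip",s["eef_pos"]+M@[0,0,-25])
o=[]
for c,x,y in((S,365,200),(wcam(W,s),280,225)):
    g=cv2.resize(c["frame"][y:y+75,x:x+80,::-1],None,fx=5,fy=5,interpolation=0)
    for X in(s["eef_pos"]+M@[0,0,-25],np.array([425,-107.5,28])):
        p=proj(c,X);cv2.circle(g,(int((p[0]+.5-x)*5),int((p[1]+.5-y)*5)),4,(255,0,255),2)
    o.append(np.clip(g*1.8,0,255).astype(np.uint8))
cv2.imwrite("pics/c11.png",np.hstack(o))
E
```

```text
[ 428.21264395 -108.35554816   40.09485936] tip [ 425.99218911 -107.80689031   64.99001059]
```

View pics/c11.png

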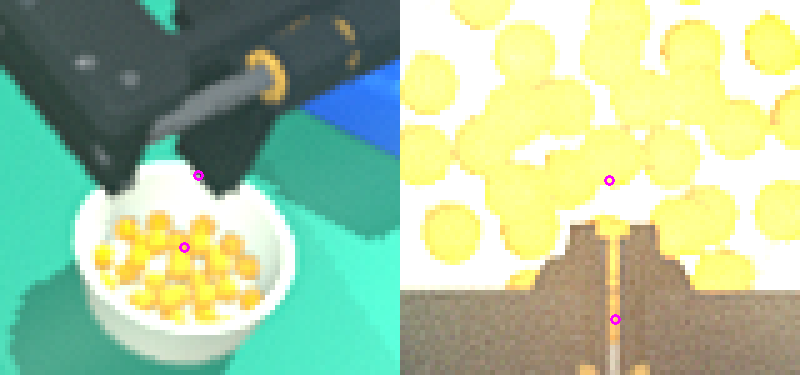

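The side view's prong end at crop (222,192) fits the short-finger model, putting the real tips at z≈65, about 37 mm above the dish's mouth and centred. I lower 4 mm and hold.

Request:
arm_command(
  deltas=[
    [[1, -0.01, 0, -0.04, 0], [1, 0, 0, 0, 0], [1, 0, 0, 0, 0], [1, 0, 0, 0, 0], [1, 0, 0, 0, 0], [1, 0, 0, 0, 0], [1, 0, 0, 0, 0], [1, 0, 0, 0, 0], [1, 0, 0, 0, 0], [1, 0, 0, 0, 0], [1, 0, 0, 0, 0], [1, 0, 0, 0, 0]],
  ],
)

```text
t: 27.88
eef_pos: [427.3, -108.4, 35.4]
tcp_rot: [3.126, 0.09, 2.73]
ft_force: [0.2, 0.1, 0.4]
opening: 0.007
```

Request:
arm_command(
  deltas=[
    [[1, 0, 0, 0, 0], [1, 0, 0, 0, 0], [1, 0, 0, 0, 0], [1, 0, 0, 0, 0], [1, 0, 0, 0, 0], [1, 0, 0, 0, 0], [1, 0, 0, 0, 0], [1, 0, 0, 0, 0], [1, 0, 0, 0, 0], [1, 0, 0, 0, 0], [1, 0, 0, 0, 0], [1, 0, 0, 0, 0]],
  ],
)

```text
t: 28.88
eef_pos: [427.3, -108.4, 35.5]
tcp_rot: [3.126, 0.09, 2.73]
ft_force: [0.8, 0.1, 0.5]
opening: 0.004
```

Request:
arm_command(
  deltas=[
    [[1, 0, 0, 0, 0], [1, 0, 0, 0, 0], [1, 0, 0, 0, 0], [1, 0, 0, 0, 0], [1, 0, 0, 0, 0], [1, 0, 0, 0, 0]],
  ],
)

```text
t: 29.38
eef_pos: [427.3, -108.4, 35.5]
tcp_rot: [3.126, 0.09, 2.73]
ft_force: [0.4, -0.1, -0.5]
opening: 0.007
```

Request:
arm_command(
  deltas=[
    [[1, 0, 0, 0.3, 0], [1, 0, 0, 0.3, 0], [1, 0, 0, 0.3, 0], [1, 0.1, 0, 0.1, 0], [1, 0.3, -0.1, 0, 0], [1, 0.4, -0.1, 0, 0], [1, 0.4, -0.1, 0, 0], [1, 0.3, 0, 0, 0], [1, 0.1, 0, 0, 0], [1, 0, 0, 0, 0], [1, 0, 0, 0, 0]],
  ],
)

```text
t: 30.3
eef_pos: [591.4, -138.5, 140.7]
tcp_rot: [3.126, 0.087, 2.729]
ft_force: [0.3, 0.5, -1.1]
opening: 0.008
```

Request:
arm_command(
  deltas=[
    [[1, 0.04, -0.06, 0, 0], [1, 0, 0, -0.25, 0], [1, 0, 0, -0.25, 0], [1, 0, 0, -0.25, 0], [1, 0, 0, -0.1, 0], [1, 0, 0, 0, 0], [1, 0, 0, 0, 0]],
  ],
)

```text
t: 30.88
eef_pos: [591.3, -146.4, 55.5]
tcp_rot: [3.127, 0.089, 2.728]
ft_force: [-0.4, 0.0, 0.9]
opening: 0.005
```

Request:
arm_command(
  deltas=[
    [[1, 0.05, 0.02, 0, 0], [1, 0, 0, -0.05, 0], [1, 0, 0, -0.05, 0], [1, 0, 0, -0.04, 0], [1, 0, 0, -0.03, 0], [1, 0, 0, 0, 0], [1, 0, 0, 0, 0]],
  ],
)

```text
t: 31.47
eef_pos: [598.6, -145.0, 41.9]
tcp_rot: [3.126, 0.095, 2.728]
ft_force: [0.5, 0.4, 0.8]
opening: 0.004
```

Request:
arm_command(
  deltas=[
    [[1, -0.02, 0.01, -0.03, 0], [1, 0, 0, -0.03, 0], [1, 0, 0, -0.02, 0], [1, 0, 0, 0, 0], [1, 0, 0, 0, 0]],
  ],
)

```text
t: 31.88
eef_pos: [596.3, -143.9, 33.2]
tcp_rot: [3.126, 0.095, 2.728]
ft_force: [-0.6, -0.2, 0.3]
opening: 0.006
```

```bash
python3 - <<'E'
from cell import env
from h import *
s=env.state();S=env.read_camera("side");print(s["eef_pos"],s["ft_force"])
x,y=290,130;cv2.imwrite("pics/s12.png",cv2.resize(S["frame"][y:y+90,x:x+100,::-1],None,fx=6,fy=6,interpolation=0))
E
```

```text
[ 596.25231477 -143.88611996   33.15344668] [-0.61847943 -0.22457921  0.33982946]
```

View pics/s12.png

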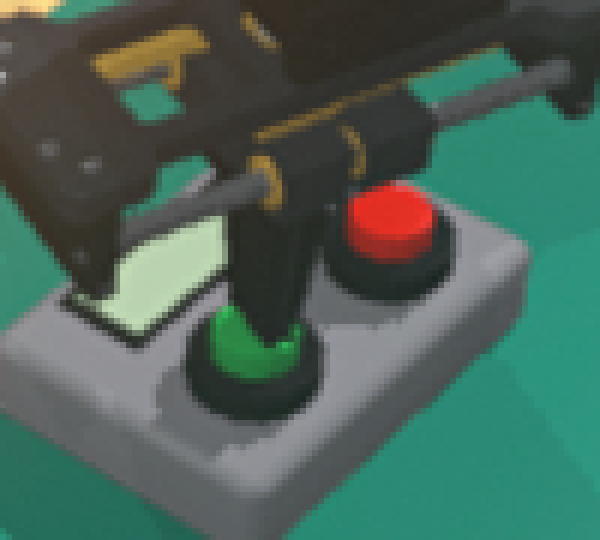

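The fingertips are just above the green cap at TCP z 33, with no contact yet. I continue down in small steps.

Request:
arm_command(
  deltas=[
    [[1, 0, 0, -0.02, 0], [1, 0, 0, -0.01, 0], [1, 0, 0, 0, 0]],
  ],
)

```text
t: 32.18
eef_pos: [596.4, -144.0, 30.2]
tcp_rot: [3.126, 0.096, 2.728]
ft_force: [-0.9, -0.7, 1.4]
opening: 0.006
```

Request:
arm_command(
  deltas=[
    [[1, 0, 0, -0.02, 0], [1, 0, 0, -0.01, 0], [1, 0, 0, 0, 0]],
  ],
)

```text
t: 32.43
eef_pos: [596.5, -144.0, 27.2]
tcp_rot: [3.126, 0.096, 2.728]
ft_force: [-0.6, 0.0, 2.7]
opening: 0.004
```

Contact began near TCP z 30–31 (force 1.4, then 2.7 N). That confirms the finger ends are about 26 mm behind the reported TCP. I press on.

Request:
arm_command(
  deltas=[
    [[1, 0, 0, -0.02, 0], [1, 0, 0, -0.01, 0], [1, 0, 0, 0, 0]],
  ],
)

```text
t: 32.68
eef_pos: [596.5, -144.0, 24.3]
tcp_rot: [3.126, 0.096, 2.728]
ft_force: [-1.2, 1.0, 4.8]
opening: 0.005
```

Request:
arm_command(
  deltas=[
    [[1, 0, 0, -0.02, 0], [1, 0, 0, 0, 0]],
  ],
)

```text
t: 32.85
eef_pos: [596.6, -144.0, 24.3]
tcp_rot: [3.126, 0.097, 2.729]
ft_force: [-3.6, 1.3, 6.3]
opening: 0.006
```

Request:
arm_command(
  deltas=[
    [[1, 0, 0, -0.03, 0], [1, 0, 0, -0.03, 0], [1, 0, 0, -0.03, 0], [1, 0, 0, -0.03, 0]],
  ],
)

```text
t: 33.18
eef_pos: [596.9, -144.1, 23.3]
tcp_rot: [3.126, 0.103, 2.729]
ft_force: [-14.6, 3.0, 37.7]
opening: 0.004
```

```bash
python3 - <<'E'
from cell import env
from h import *
s=env.state();S=env.read_camera("side");print(s["eef_pos"],s["ft_force"])
x,y=290,130;cv2.imwrite("pics/s13.png",cv2.resize(S["frame"][y:y+90,x:x+100,::-1],None,fx=6,fy=6,interpolation=0))
E
```

```text
[ 596.89086385 -144.07364899   23.32010312] [-14.56447501   2.95244047  37.69093121]
```

View pics/s13.png

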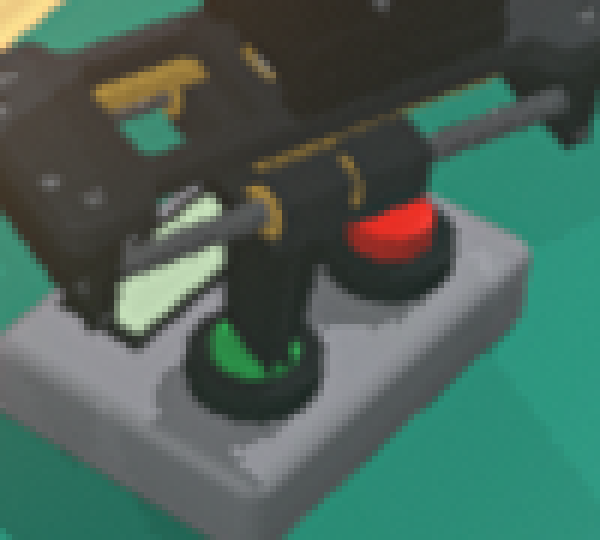

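The green cap is flush in its housing (fully down, force 38 N against the stop) and the red cap is still up and untouched. I release and rise clear.

Request:
arm_command(
  deltas=[
    [[1, 0, 0, 0.1, 0], [1, 0, 0, 0.2, 0], [1, 0, 0, 0.3, 0], [1, 0, 0, 0.4, 0], [1, 0, 0, 0.4, 0], [1, 0, 0, 0.4, 0], [1, 0, 0, 0.3, 0], [1, 0, 0, 0, 0], [1, 0, 0, 0, 0], [1, 0, 0, 0, 0], [1, 0, 0, 0, 0]],
  ],
)

```text
t: 34.15
eef_pos: [594.5, -143.4, 242.7]
tcp_rot: [3.126, 0.104, 2.729]
ft_force: [-0.6, -0.5, -0.2]
opening: 0.004
```

```bash
python3 - <<'E'
from cell import env
from h import *
import pickle
s=env.state();d={n:env.read_camera(n) for n in("side","top")}
d0=pickle.load(open("cams0.pkl","rb"))
print(s["t"],s["eef_pos"],s["ft_force"],abs(s["qvel"]).max())
for n,c in (("red",40),("green",40),("yellow",40),("white",100)):
    print(n,"before",[b[1] for b in blobs(d0["side"],n,c)],"\n  after",[b[1] for b in blobs(d["side"],n,c)])
cv2.imwrite("pics/s14.png",d["side"]["frame"][:,:,::-1])
E
```

```text
34.15 [ 594.47562686 -143.36821379  242.65375521] [-0.61824151 -0.45644983 -0.17924389] 0.010181953657032955
red before [[354.7, 165.5], [469.7, 174.5], [136.8, 346.7], [286.1, 454.2]] 
  after [[354.7, 165.5], [469.7, 174.5], [135.2, 347.2], [286.3, 454.5]]
green before [[332.1, 186.0], [452.4, 196.6]] 
  after [[332.0, 186.0], [452.4, 196.7]]
yellow before [[198.4, 278.8]] 
  after [[197.2, 278.8]]
white before [[622.6, 32.5], [519.5, 68.0], [427.3, 98.8], [561.0, 134.9], [400.3, 245.6], [342.4, 282.8], [318.4, 347.9]] 
  after [[601.9, 28.4], [519.5, 68.0], [427.4, 98.8], [561.0, 134.9], [343.4, 283.7], [318.5, 347.7]]
```

View pics/s14.png

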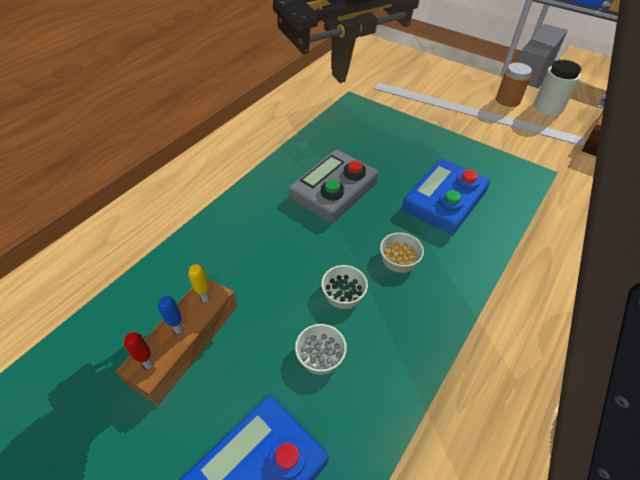

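The side view shows the arm up and clear, the green cap back up at (332,186) as before, and the red cap unmoved at (355,166). I check the small shift of the punch blobs, then hand in.

```bash
python3 - <<'E'
from cell import env
from h import *
import pickle
d0=pickle.load(open("cams0.pkl","rb"))["side"];d1=env.read_camera("side")
for n in("red","yellow","blue"):print(n,[b[0] for b in blobs(d0,n)][:3],[b[0] for b in blobs(d1,n)][:3])
o=[cv2.resize(c["frame"][250:400,110:250,::-1],None,fx=2.8,fy=2.8) for c in(d0,d1)]
cv2.imwrite("pics/cmp.png",np.hstack(o))
E
```

```text
red [[348, 161, 14, 10, 91], [464, 171, 12, 8, 81], [124, 332, 26, 30, 521]] [[349, 162, 13, 8, 88], [464, 171, 12, 8, 80], [124, 333, 25, 29, 432]]
yellow [[189, 264, 20, 30, 423]] [[189, 265, 17, 29, 356]]
blue [[570, 0, 34, 7, 139], [402, 159, 88, 76, 2957], [158, 296, 23, 30, 478]] [[570, 0, 34, 7, 140], [402, 159, 88, 75, 2959], [158, 296, 23, 30, 466]]
```

View pics/cmp.png

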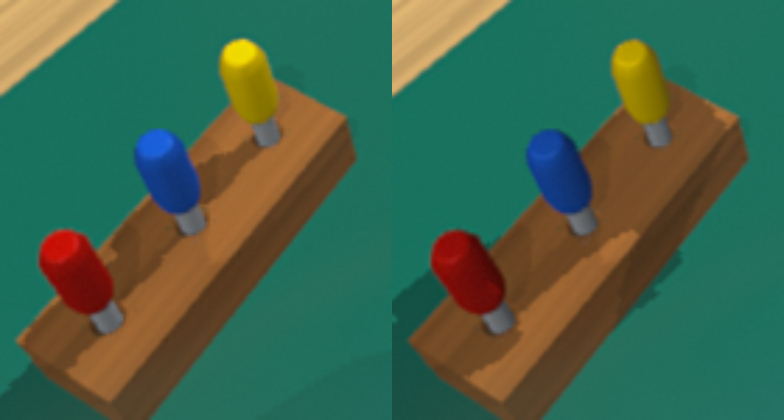

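The punches have the same outlines before and after; only the arm's shadow changed the masks. I hand in.

```bash
python3 -c "
from cell import env
print(env.job_done(), env.state()['t'])"
```

```text
the job is handed in; nothing more can be done
the job is handed in; nothing more can be done
```

I pointed at the red punch and then at the brass dish, pressed the green start button right down, let it come up, and handed in at about 34 s. The arm finished about 24 cm above the table, touching nothing.

- **Fingertip offset:** The real finger ends are about 25 mm behind the reported TCP. The pictures showed it, and the button contact at TCP z of about 31 instead of 57 confirmed it. The "very end of the fingers" statement did not hold.
- **Pointing, done twice in the same order:**
  - The first pass put the reported TCP about 3 cm above each: 31 then 23 mm over the punch, and 27 mm over the dish.
  - The second pass put the real tips about 33 mm above each, for 2.5 s. At that height the reported TCP was only about 8 mm above.
  - After the first pass I came down over the green button and stopped. The TCP was nominally in the cap, but there was no contact and the button was not pressed.
- **Button press:** The cap went flush in its housing. The vertical force reached 38 N against the stop, more than needed but under the wrist limit.
- **Last checks:**
  - The green cap is back up and the red button was never touched.
  - The punches and the rack look the same before and after; small blob shifts came from the arm's shadow.
  - The black and steel dishes came out within about 1 px of where they began. The brass dish's white rim dropped out of the last mask, so I judged it unmoved by eye only.
- **Tilt:** The tool tilted up to about 0.1 rad over the run, which shifts the tips about 2 mm. I allowed for that over the dish and the button.

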